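# Load a battery pack into the test jig and clamp it home

## Robot

A 6-joint arm with a two-finger parallel gripper is mounted at the origin on the work surface. World frame = base frame: x ahead of the robot, y to its left, z up, the work surface at z = 0. Lengths are in m, angles in rad, forces in N, time in s.
With the tool pointing down it reaches from about 0.3 to 0.775 m from the base axis. Payload 14.6 kg.
Tool frame: the origin (TCP) lies midway between the tips of the shut fingers; the grasp point (between the pads) lies 19 mm behind it (ctrl.grip_depth is the z of the grasp point in the tool frame, in m); z points along the fingers, y is the line along which they close (so a half turn about z gives the same grasp; the last joint's range is limited). The gripper opens to 94 mm and grips with 3 to 60 N. Pads are 16 mm wide; open, the fingers measure 119 mm over their backs; the gripper's body (75 mm by 177 mm) begins 78 mm behind the grasp point.
Start: joints at [-1.3, 0.3, 1.521, -0, 1.321, -0.067], TCP at [0.182, -0.519, 0.205] pointing down, gripper open.
Joint ranges: [-3.03, 3.03], [-0.79, 2.21], [0.23, 2.52], [-1.04, 4.18], [0, 3.07], [-2.55, 2.55]. Speed limits (rad/s): [2.22, 2.22, 2.57, 3.14, 3.14, 3.14].

## Interface

Orientations are given as [roll, pitch, yaw] about the fixed x, y, z axes, in that order (R = Rz(yaw) Ry(pitch) Rx(roll)).
In Python, from station import ctrl gives the robot as it stands. The module is installed in compiled form; this text tells all that it offers.
- The arm moves only by the tool carry_out, never from a script. Its argument "commands" is a list of rows, each a list of 3 entries, a list of its own where there are three numbers: the closure, from 0 (fully open) to 1 (shut), then the shift along the tool's x, y, z in mm, then the turn, a rotation vector about the tool's x, y, z in rad. In form: [[gripper, [tx, ty, tz], [wx, wy, wz]], ...]. A call has 1 to 10 rows; each row shifts and turns the commanded pose from where the row before left it, along the tool's axes as they then stand; what a row does not reach is not made up. A row lasts 1/8 s, in which the tool goes at most 62.5 mm and 10.7 degrees, less where a joint would pass 70% of its speed; a pose out of reach is approached as far as the arm can. A call with a gripper value outside its range is refused whole. The fingers move at their own pace and stop on an object; "squeeze" is the grip in N (left out, the last holds). Time passes only in rows, so rows that do not move let the fingers close. It gives the time, the measured TCP pose, the force, the opening and the grip force at its end, in the units of the state.
- ctrl.get_obs(): the state, without advancing time (a new reading comes with each control period).
- ctrl.camera(name): name is "side" or "top"; returns a dict with "img" (400x640x3 uint8, blue, green, red), "camera_matrix" (3x3 intrinsics, pixels), "rvec" (rotation vector, rad) and "tvec" (3), from world to camera coordinates, as OpenCV has them. Camera axes: x right, y down, z forward; pixel columns grow to the right and rows downward; lengths in m; the calibration is good to about 2 mm. A picture is of the moment at which its call begins. There is no depth.
- ctrl.hand_in(): hands the job in; it is judged then, once.
Trained networks look in the newest picture that a camera, given by its name, has taken for a name from the list of things; names that differ only in an ending like _2 or _b are one class to them, and where a whole thing is asked for, a point or a joint stands for the part that bears it (a point fixed in the world has none). Each returns a list of dicts, best first, with "score" (0 to 1); they miss things now and then, are a little off and sometimes report something else, mostly with a low value. They report only what shows in the picture. A call takes as long as a camera call. They do not tell look-alikes from the thing itself.
- ctrl.outline_of(thing, camera): "region" (400x640 bool, what is visible of it).
- ctrl.place_of(thing, camera): "at" ([x, y, z] in m, in world coordinates, good to about 4 mm: a listed point, or the origin of a listed thing).
The state is a dict: "time_s": time; "qpos": joint angles; "joint_vel": joint speeds; "tau": joint torques, N m; "ee_pos": TCP position; "eef_rot": TCP orientation; "force": force on the tool from outside, world axes, zero at the start; "moment": the same for the moment, N m; "grip_width": finger opening in m; "grip_force": force on a finger pad.
Only numpy, scipy, OpenCV 4.12 (cv2) and the standard library are available. Lean on these libraries where they do the work, as an engineer would, in place of code of your own. Each camera call takes 0.05 s, during which the arm holds its last target. There are 200 camera calls.

## Task

Set the battery pack squarely in the cradle of the test jig with its stepped terminal end towards the hinge, setting it down rather than dropping it. Then swing the hinged clamp over and press its bar down until you feel the pack reach the cradle floor, fully home on the spring contacts; do not force it past that stop. Let go with the clamp holding the pack down, and leave the other things on the bench where they are.

Things in the scene. Friction and masses are not known exactly. Their poses are not given: they have to be found in the camera images.
- pack_center (a point): Centre of the battery pack: plain black block 80 mm long (its x), 44 wide (y), 32 high (z), about 0.24 kg, flat on the bench, a thin grey line around it. The point is 16 mm above its underside. Below its +x (terminal) end the underside is cut away in a step 14 mm long, 14 mm high, full width. Grip it across the width at mid-length, in the upper half of its height.
- pack_terminal_end (a point): Middle of the pack's terminal-end face (+x end, two small brass plates, the step beneath), 40 mm from pack_center.
- cradle: Cradle of the test jig, which is screwed to the bench, level. Origin: middle of the cradle floor, 24 mm above the bench; z up, +x towards the clamp's hinge. Four grey corner guides leave 82.5 x 46.5 mm inside (1.2 mm play each side); straight to 16 mm above the floor, flared outwards from there to 22 mm. Long sides open for 58 mm between guides for fingers; base plate 14 mm below floor.
- cradle_key (a point): Top of the key block in the cradle, 35 mm from its middle at the hinge (+x) end, 11 mm above the floor. It fits under the pack's step, so the pack goes down only with its terminal end towards the hinge.
- contacts (a point): Tops of four brass spring contacts (when free), 7 mm above the cradle floor, at its middle. A pack laid in rests on them with its centre 23 mm above the floor; home, it lies on the floor, its centre 16 mm above it. They push back with 4 N at first, 9 N at home.
- clamp (a joint): Angle of the hinged clamp, a steel frame 80 mm wide over its rails: 0 with the frame level (shut), growing as it swings up and back. It stands at 1.6 to 1.9 at the start and can go to -0.09. Its friction hinge (0.9 N m) keeps it at any angle where it is left, also against the contacts.
- clamp_hinge (a point): On the hinge axis, midway between the rails, 72 mm above the bench, 62 mm from the cradle's origin along its +x; the axis runs along the cradle's y. 62 mm from it a spindle with a rubber foot hangs from the clamp and presses on the pack's middle. It is locked 0 to 14 mm further out, differently each time, so the pack is home at an angle of 0.0 to 0.22: only the sharp rise of resistance shows it.
- clamp_bar (a point): Centre of the clamp's handle bar: round, 12 mm thick, along the cradle's y, free for 60 mm between the rails; 157 mm from the hinge axis along the frame and 10 mm above it (82 mm above the bench at angle 0). It moves with about 4 to 6 N, 5 to 8 N while the contacts give way; at home the resistance rises sharply, and what is added at the bar lands on the cradle floor about 2.5-fold.
- adaptor_box: Bystander: black box 70 x 50 x 30 mm with two sockets on top; origin under its centre.
- coil: Bystander: upright copper coil on a black spool, 60 mm diameter, 42 mm high; origin under its centre.
- power_bank: Bystander: flat black slab with rounded edges, 98 x 64 x 22 mm; origin under its centre.
- multimeter: Bystander: grey hand-held meter 150 x 76 x 34 mm with a rotary switch; origin under its centre.
- screwdriver: Bystander: screwdriver 180 mm long lying on the bench; origin under its middle.
There are look-alikes about, which are no part of the job. Of the things like the part that bears cradle, leave any that is orange; of the rest the larger one is meant. Leave any green look-alike of the part that bears pack_center alone.

How it is judged:
By the outcome, as a careful person would: the job done as asked, in the order asked, and still so for the second after the job is handed in, with the robot touching nothing.
It also fails if it takes over 72 s, if anything falls off the work surface, if the arm or the gripper's body presses on something with over 40 N, if the wrist force passes 120 N, or if a joint passes its speed limit or range.

## Working session

There is one attempt and no reset: what is moved stays moved. The work goes in short steps, Python scripts to look and compute and a tool call to move; the robot and the scene stay as the last step left them, time stands still between calls to the robot, and variables do not carry over. Pictures are saved under pics/ and viewed, at most 10 in all, crops included, and the job is handed in when it is done.

Besides the shell and the picture viewer there is one more tool, called after ">>>" as name(argument=value, ...) on one line, values as JSON. carry_out: Moves the arm, as the interface text tells. Its arguments: {"type":"object","properties":{"commands":{"type":"array","items":{"type":"array"}},"squeeze":{"type":"number"}},"required":["commands"]}

```bash
mkdir -p pics
cat > h.py <<'E'
import numpy as np, cv2
from station import ctrl
def proj(c,P):
    return cv2.projectPoints(np.array(P,float).reshape(-1,3),np.array(c["rvec"],float),np.array(c["tvec"],float),np.array(c["camera_matrix"],float),None)[0].reshape(-1,2)
def ray(c,uv,z):
    R=cv2.Rodrigues(np.array(c["rvec"],float))[0];t=np.array(c["tvec"],float).ravel()
    d=R.T@np.linalg.inv(np.array(c["camera_matrix"],float))@np.array([uv[0],uv[1],1.]);o=-R.T@t
    return o+d*(z-o[2])/d[2]
E
python3 - <<'E'
from h import *
print(ctrl.get_obs())
cs={}
for n in("top","side"):
    c=ctrl.camera(n);cs[n]=c;cv2.imwrite(f"pics/{n}0.png",c["img"])
    for t in["pack_center","pack_terminal_end","cradle","cradle_key","contacts","clamp_hinge","clamp_bar","adaptor_box","coil","power_bank","multimeter","screwdriver"]:
        for r in ctrl.place_of(t,n)[:4]: print(n,t,round(r["score"],2),np.round(r["at"],3),proj(c,r["at"]).round()[0])
E
```

```text
{'time_s': 0.0, 'qpos': array([-1.29957871e+00,  3.00495587e-01,  1.52156842e+00, -3.17305121e-05,
        1.32068082e+00, -6.65768027e-02]), 'joint_vel': array([ 0.00084318, -0.00091464, -0.00176616, -0.00092646,  0.0023352 ,
        0.00147191]), 'tau': array([ 6.62401508e-04, -5.31803763e+01, -3.52739775e+01,  7.08385091e-02,
        2.43275869e-02, -9.21829610e-05]), 'ee_pos': array([ 0.18220713, -0.51867296,  0.20487825]), 'eef_rot': array([-3.14044099e+00, -4.59854607e-05,  3.37802267e-01]), 'force': array([-3.87149476e-01,  2.60428257e-04,  2.41825922e-01]), 'moment': array([ 0.01462655,  0.04316403, -0.03962747]), 'grip_force': 0.0, 'grip_width': 0.09391606045021812}
top pack_center 0.96 [0.342 0.037 0.015] [296. 247.]
top pack_center 0.72 [0.441 0.126 0.014] [262. 209.]
top pack_terminal_end 0.89 [0.476 0.116 0.015] [266. 196.]
top pack_terminal_end 0.75 [0.383 0.041 0.02 ] [294. 232.]
top pack_terminal_end 0.5 [ 0.356 -0.212 -0.006] [389. 242.]
top cradle 0.76 [ 0.542 -0.159  0.02 ] [370. 171.]
top cradle 0.71 [0.226 0.25  0.026] [214. 292.]
top cradle_key 0.84 [ 0.576 -0.1
[... 1426 characters left out ...]
mp_hinge 0.89 [ 0.603 -0.171  0.072] [359. 212.]
side clamp_hinge 0.64 [ 0.238 -0.392  0.052] [241. 287.]
side clamp_hinge 0.55 [0.291 0.258 0.069] [238. 155.]
side clamp_bar 0.71 [ 0.132 -0.345  0.062] [196. 277.]
side clamp_bar 0.64 [ 0.647 -0.184  0.223] [379. 168.]
side adaptor_box 0.72 [0.436 0.288 0.002] [278. 163.]
side adaptor_box 0.35 [0.639 0.238 0.001] [335. 165.]
side coil 0.62 [0.639 0.237 0.002] [335. 164.]
side power_bank 0.48 [0.712 0.108 0.002] [365. 180.]
side multimeter 0.79 [ 0.522 -0.38  -0.002] [351. 284.]
side multimeter 0.28 [0.436 0.126 0.015] [286. 183.]
side screwdriver 0.85 [ 0.354 -0.214 -0.001] [278. 252.]
side screwdriver 0.16 [ 0.646 -0.183  0.222] [379. 168.]
```

Run:
```python
import cv2,numpy as np
t=cv2.imread("pics/top0.png");s=cv2.imread("pics/side0.png")
a=cv2.resize(t[90:350,180:500],(800,650))[:600]
cv2.imwrite("pics/top_crop.png",cv2.resize(t[95:345,180:500],(768,600)))
cv2.imwrite("pics/pack_crop.png",np.hstack([cv2.resize(t[190:265,240:320],(400,375)),cv2.resize(s[165:215,250:310],(400,333),interpolation=2) if 0 else cv2.resize(s[165:215,250:310],(400,375))]))
```

```text
(no output)
```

View pics/top_crop.png

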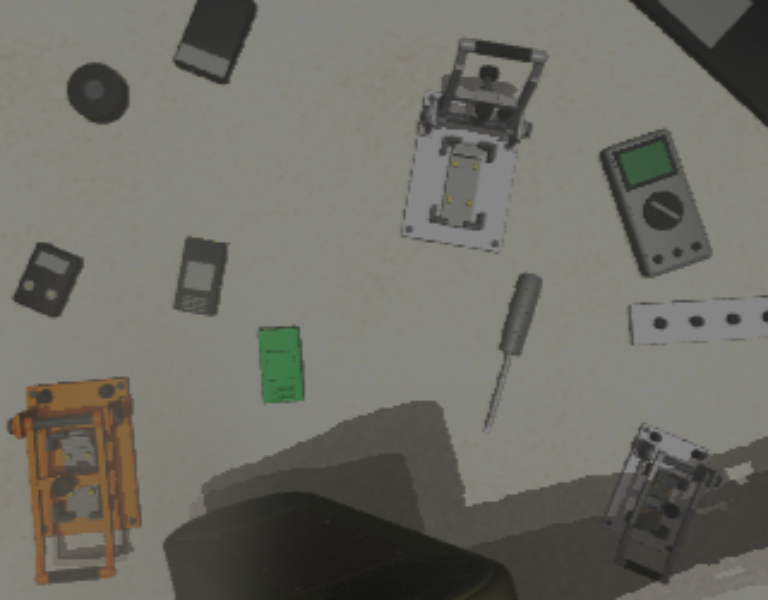

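View pics/pack_crop.png

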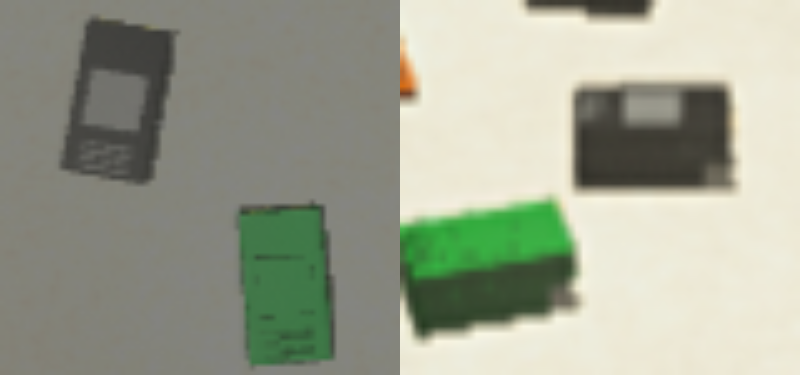

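View pics/side0.png

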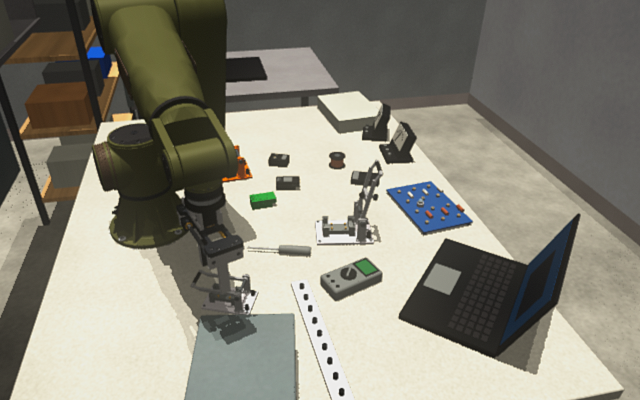

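The top view shows three jigs: orange (210,280), small grey (455,300) and large grey (370,171). The orange one is excluded, and of the two greys the larger at (370,171) is meant. Its clamp stands up. Two packs are visible: green (296,247), which is excluded, and black (262,209), which is the one. Its terminal step is at the far (+x) end, seen bottom right in the side crop.

```bash
cat >> h.py <<'E'
from scipy.optimize import minimize
def boxsil(c,x,y,yaw,z0,L=.08,W=.044,H=.032):
    P=[]
    for sx in(-1,1):
        for sy in(-1,1):
            for z in(z0,z0+H):
                u=sx*L/2;v=sy*W/2
                P.append([x+u*np.cos(yaw)-v*np.sin(yaw),y+u*np.sin(yaw)+v*np.cos(yaw),z])
    h=cv2.convexHull((proj(c,P)*16).astype(np.float32)).astype(np.int32)
    m=np.zeros((6400//4,10240//4),np.uint8);cv2.fillConvexPoly(m,h//4,1)   # 4x supersampled
    return cv2.resize(m.astype(np.float32),(640,400),interpolation=cv2.INTER_AREA)
def fitbox(pairs,x0,z0):
    def f(p):
        e=0
        for c,r in pairs:
            m=boxsil(c,*p,z0);e+=np.minimum(m,r).sum()/np.maximum(m,r).sum()
        return -e/len(pairs)
    s=minimize(f,x0,method="Nelder-Mead",options=dict(initial_simplex=np.array(x0)+np.array([[0,0,0],[.006,0,0],[0,.006,0],[0,0,.15]])))
    return s.x,-s.fun
def plan(x,y,z,yaw):
    o=ctrl.get_obs();p=o["ee_pos"];w=o["eef_rot"][2];d=np.array([x,y,z])-p
    dy=(yaw-w+np.pi)%(2*np.pi)-np.pi
    print("shift mm",np.round(1000*np.array([d[0]*np.cos(w)+d[1]*np.sin(w),d[0]*np.sin(w)-d[1]*np.cos(w),-d[2]]),1),"turn z",round(-dy,3),"rot",o["eef_rot"].round(3),"t",round(o["time_s"],2))
E
python3 - <<'E'
from h import *
pr={}
for n in("top","side"):
    c=ctrl.camera(n)
    for r in ctrl.outline_of("pack_center",n):
        g=r["region"];ys,xs=np.nonzero(g);print(n,r["score"],xs.mean(),ys.mean(),g.sum())
        u=(262,209) if n=="top" else (287,183)
        if abs(xs.mean()-u[0])<8 and abs(ys.mean()-u[1])<8 and n not in pr: pr[n]=(c,g.astype(np.float32))
for k in pr: print(k,fitbox([pr[k]],[.44,.125,-.2],0.))
print("both",fitbox(list(pr.values()),[.44,.125,-.2],0.))
# base plate of the jig: bright, top camera
c=ctrl.camera("top")
for n in("top","side"):
    c=ctrl.camera(n)
    for t in("cradle","clamp_bar"):
        for r in ctrl.outline_of(t,n):
            ys,xs=np.nonzero(r["region"]);print(n,t,r["score"],xs.min(),xs.max(),ys.min(),ys.max(),len(xs))
    if n=="top":
        I=c["img"];cv2.imwrite("pics/jig_top.png",cv2.resize(I[105:215,330:420],(490,600),interpolation=cv2.INTER_CUBIC))
E
```

```text
top 0.79 296.7509727626459 246.3112840466926 514
top 0.75 263.4505300353357 209.6678445229682 566
side 0.92 262.55440414507774 200.49222797927462 386
side 0.55 287.14018691588785 183.20872274143304 321
top (array([ 0.43963437,  0.12069706, -0.16842524]), np.float64(0.9516233205795288))
side (array([ 0.44214126,  0.11534323, -0.134943  ]), np.float64(0.8826064467430115))
both (array([ 0.44064932,  0.11990809, -0.15580877]), np.float64(0.8894906044006348))
top cradle 0.72 199 222 274 312 482
top cradle 0.69 359 386 152 190 645
top cradle 0.61 445 466 290 318 230
top cradle 0.3 363 406 111 149 764
top clamp_bar 0.73 436 476 283 337 577
top clamp_bar 0.71 363 406 111 151 750
top clamp_bar 0.57 191 228 267 338 1154
side cradle 0.97 322 356 216 237 463
side cradle 0.75 209 238 284 305 234
side clamp_bar 0.93 356 383 161 218 631
side clamp_bar 0.71 191 247 270 295 382
```

View pics/jig_top.png

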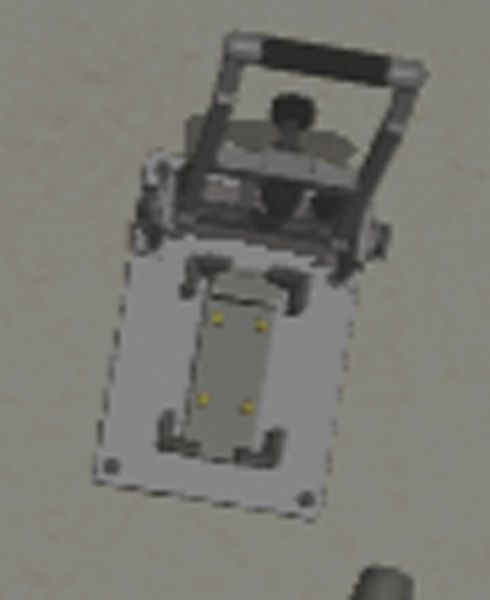

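The enlarged crop confirms the large grey jig. Its four contacts are at crop (217,318), (262,325), (202,399), (248,408), and the near plate corners are at (97,480) and (315,515).

Run:
```python
from h import *
c=ctrl.camera("top");U=lambda a:(330+(a[0]+.5)/490*90-.5,105+(a[1]+.5)/600*110-.5)
q=[ray(c,U(a),.031) for a in((217,318),(262,325),(202,399),(248,408))]
m=np.mean(q,0);d=(q[0]+q[1]-q[2]-q[3]);print(m,np.arctan2(d[1],d[0]),[np.linalg.norm(q[0]-q[1]),np.linalg.norm(q[0]-q[2])])
b=[ray(c,U(a),.010) for a in((97,480),(315,515),(128,262),(353,290))]
e=b[0]-b[1];print("near",np.arctan2(-e[0],e[1]));e=b[2]-b[0];print("left",np.arctan2(e[1],e[0]));e=b[3]-b[1];print("right",np.arctan2(e[1],e[0]),"W",np.linalg.norm(b[0]-b[1]),"mid near",(b[0]+b[1])/2)
# pack end detail
for n in("top","side"):
    print(n,proj(c if n=="top" else ctrl.camera(n),[[.4406,.120,.032]]))
plan(.4406,.120,.110,-.17)
I=c["img"];s=ctrl.camera("side")["img"]
```

```text
[ 0.54188905 -0.16383119  0.031     ] -0.17757694719141173 [np.float64(0.02190991715323974), np.float64(0.03969907541991217)]
near -0.1580001807781769
left -0.14216339372925588
right -0.17144390005011756 W 0.10775541116695726 mid near [ 0.47802644 -0.15302485  0.01      ]
top [[263.5397016  209.60549967]]
side [[287.15956641 179.09328418]]
shift mm [ 455.4 -517.2   95.5] turn z 0.508 rot [ 3.142 -0.     0.338] t 1.95
```

>>> carry_out(commands=[[0,[38,-43,0],[0,0,0]],[0,[38,-43,0],[0,0,0]],[0,[38,-43,0],[0,0,0]],[0,[38,-43,0],[0,0,0]],[0,[38,-43,0],[0,0,0]],[0,[38,-43,0],[0,0,0]],[0,[38,-43,0],[0,0,0]],[0,[38,-43,0],[0,0,0]],[0,[38,-43,0],[0,0,0]],[0,[38,-43,0],[0,0,0]]])

```text
time_s: 3.25
ee_pos: [0.3987, 0.0147, 0.2058]
eef_rot: [3.141, -0.001, 0.338]
force: [0.5, -0.9, 1.0]
grip_width: 0.0942
grip_force: 0.0
```

>>> carry_out(commands=[[0,[38,-43,20],[0,0,0]],[0,[37,-44,20],[0,0,0]],[0,[0,0,30],[0,0,0.17]],[0,[0,0,20],[0,0,0.17]],[0,[0,0,0],[0,0,0.17]],[0,[0,0,0],[0,0,0]]])

```text
time_s: 4.0
ee_pos: [0.4402, 0.1197, 0.1154]
eef_rot: [3.142, 0.0, -0.171]
force: [0.6, 0.3, 0.4]
grip_width: 0.094
grip_force: 0.0
```

Run:
```python
from h import *
plan(.4402,.120,.005,-.16)
for n in("top","side"):
    c=ctrl.camera(n)
    for t in("pack_center","pack_terminal_end"):
        for r in ctrl.place_of(t,n)[:3]: print(n,t,round(r["score"],2),np.round(r["at"],3))
    o=ctrl.get_obs();u=proj(c,[[.44,.12,.03],o["ee_pos"]]);print(u)
    u=u[0].astype(int);I=c["img"][u[1]-40:u[1]+35,u[0]-40:u[0]+40]
    cv2.imwrite(f"pics/a_{n}.png",cv2.resize(I,(400,375),interpolation=cv2.INTER_CUBIC))
cv2.imwrite("pics/a.png",np.hstack([cv2.imread("pics/a_top.png"),cv2.imread("pics/a_side.png")]))
```

```text
shift mm [-1.000e-01 -3.000e-01  1.104e+02] turn z -0.011 rot [ 3.142  0.    -0.171] t 4.0
top pack_center 0.61 [0.342 0.039 0.017]
top pack_terminal_end 0.65 [0.382 0.04  0.016]
[[263.63481747 209.85087302]
 [259.33033653 209.00309764]]
side pack_center 0.61 [0.439 0.128 0.012]
side pack_center 0.61 [0.344 0.039 0.015]
side pack_terminal_end 0.85 [0.382 0.037 0.015]
side pack_terminal_end 0.79 [0.484 0.117 0.016]
[[286.99542659 179.62015295]
 [286.60239133 157.28959821]]
```

View pics/a.png

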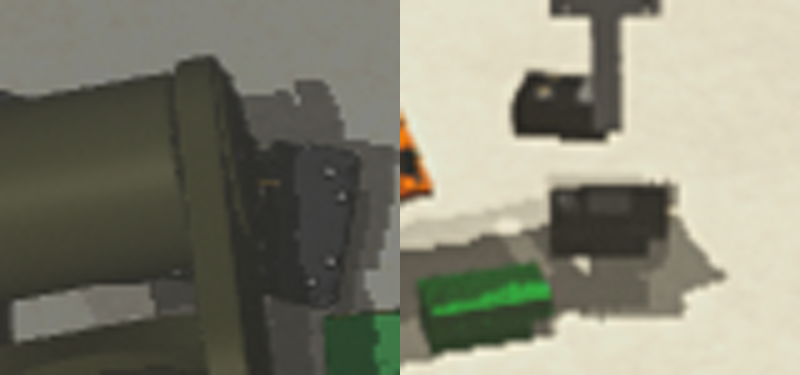

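The fingers are above the black pack, which the side view shows directly beneath with its terminal end to the right. I'll descend and grip.

>>> carry_out(commands=[[0,[0,-2,30],[0,0,0]],[0,[0,0,30],[0,0,0]],[0,[0,0,30],[0,0,0]],[0,[0,0,14],[0,0,0]],[0,[0,0,5],[0,0,0]],[0.3,[0,0,0],[0,0,0]],[0.6,[0,0,0],[0,0,0]],[0.8,[0,0,0],[0,0,0]],[0.8,[0,0,0],[0,0,0]],[0.8,[0,0,0],[0,0,0]]], squeeze=25)

```text
time_s: 5.55
ee_pos: [0.4406, 0.1217, 0.0066]
eef_rot: [-3.141, -0.0, -0.172]
force: [-0.8, 1.1, 0.9]
grip_width: 0.0479
grip_force: 0.4
```

>>> carry_out(commands=[[0.8,[0,0,0],[0,0,0]],[0.8,[0,0,0],[0,0,0]],[0.8,[0,0,0],[0,0,0]],[0.8,[0,0,0],[0,0,0]]])

```text
time_s: 6.05
ee_pos: [0.4407, 0.1217, 0.0066]
eef_rot: [-3.141, -0.0, -0.172]
force: [-0.0, 1.8, 2.6]
grip_width: 0.0436
grip_force: 25.0
```

>>> carry_out(commands=[[0.8,[0,0,-10],[0,0,0]],[0.8,[0,0,-40],[0,0,0]],[0.8,[0,0,-50],[0,0,0]],[0.8,[0,0,-25],[0,0,0]]])

```text
time_s: 6.55
ee_pos: [0.4409, 0.1216, 0.1342]
eef_rot: [-3.141, -0.002, -0.172]
force: [-0.2, 0.4, -1.9]
grip_width: 0.0434
grip_force: 25.0
```

Run:
```python
from h import *
o=ctrl.get_obs();print(o["ee_pos"],o["grip_width"],o["grip_force"],o["force"])
p=o["ee_pos"]
plan(.5425-.02,-.1625,.130,-.165)
for n in("side","top"):
    c=ctrl.camera(n)
    for t in("pack_center","pack_terminal_end"):
        for r in ctrl.place_of(t,n)[:3]:print(n,t,round(r["score"],2),np.round(r["at"],4))
```

```text
[0.44092441 0.12159821 0.1341853 ] 0.04344954418136355 24.995170310139656 [-0.18748534  0.43806822 -1.88317059]
shift mm [129.1 265.9   4.2] turn z -0.007 rot [-3.141e+00 -2.000e-03 -1.720e-01] t 6.55
side pack_center 0.82 [0.3454 0.0402 0.0166]
side pack_center 0.73 [0.4363 0.1256 0.1413]
side pack_center 0.67 [0.4355 0.2901 0.0034]
side pack_terminal_end 0.8 [0.3802 0.0391 0.017 ]
side pack_terminal_end 0.74 [ 0.5479 -0.1625  0.0273]
side pack_terminal_end 0.69 [0.4798 0.1161 0.1444]
top pack_center 0.66 [0.3451 0.037  0.0158]
top pack_center 0.57 [ 0.6472 -0.1788  0.2237]
top pack_terminal_end 0.78 [0.3814 0.0383 0.0173]
```

>>> carry_out(commands=[[0.8,[21,45,0],[0,0,0]],[0.8,[21,45,0],[0,0,0]],[0.8,[21,45,0],[0,0,0]],[0.8,[21,45,0],[0,0,0]],[0.8,[21,45,0],[0,0,0]],[0.8,[24,41,0],[0,0,-0.007]],[0.8,[0,0,25],[0,0,0]],[0.8,[0,0,25],[0,0,0]],[0.8,[0,0,10],[0,0,0]]])

```text
time_s: 7.98
ee_pos: [0.5209, -0.1622, 0.0689]
eef_rot: [-3.141, 0.004, -0.165]
force: [0.3, -0.1, -2.3]
grip_width: 0.0439
grip_force: 25.0
```

Run:
```python
from h import *
o=ctrl.get_obs();p=o["ee_pos"];plan(.5425,-.1625,.070,-.165)
for n in("side","top"):
    c=ctrl.camera(n)
    for t in("pack_center","pack_terminal_end","cradle_key","cradle","clamp_hinge"):
        for r in ctrl.place_of(t,n)[:3]:
            if r["at"][0]>.47: print(n,t,round(r["score"],2),np.round(r["at"],4))
    u=proj(c,[[.5425,-.1625,.07]])[0].astype(int);I=c["img"][u[1]-60:u[1]+52,u[0]-60:u[0]+60]
    cv2.imwrite(f"pics/b_{n}.png",I)
    print(n,u-60)
cv2.imwrite("pics/b.png",np.hstack([cv2.resize(cv2.imread(f"pics/b_{n}.png"),(w,600 if 0 else 560),interpolation=cv2.INTER_CUBIC) for n,w in(("side",600),)]))
```

```text
shift mm [21.4 -3.2 -1.1] turn z -0.0 rot [-3.141  0.004 -0.165] t 7.97
side pack_center 0.56 [ 0.5142 -0.1594  0.0766]
side pack_terminal_end 0.72 [ 0.5648 -0.166   0.0804]
side cradle_key 0.98 [ 0.5751 -0.1671  0.0357]
side cradle 0.68 [ 0.5452 -0.1643  0.0243]
side clamp_hinge 0.94 [ 0.6031 -0.1722  0.0722]
side [278 153]
top pack_center 0.54 [0.7098 0.1124 0.0039]
top pack_terminal_end 0.27 [ 0.6467 -0.1739  0.2245]
top clamp_hinge 0.77 [ 0.6056 -0.1731  0.0714]
top [313 109]
```

View pics/b.png

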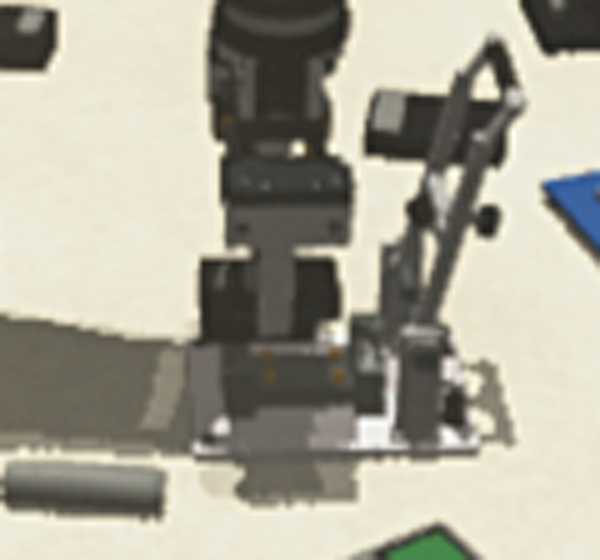

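The side view shows the pack held above the cradle at crop x 200–340, with the finger at 277 and its brass terminal end on the hinge side. Next I measure the pack's lengthwise offset from its left edge.

Run:
```python
from h import *
o=ctrl.get_obs();p=o["ee_pos"];yaw=-.165
c=ctrl.camera("side");I=c["img"].astype(float).mean(2)
# vertical extents of predicted pack
def corners(off):
    ct=p+np.array([np.cos(yaw)*off,np.sin(yaw)*off,.0094])
    P=[]
    for sx in(-1,1):
        for sy in(-1,1):
            for z in(-.016,.016):
                P.append(ct+[sx*.04*np.cos(yaw)-sy*.022*np.sin(yaw),sx*.04*np.sin(yaw)+sy*.022*np.cos(yaw),z])
    return proj(c,P)
for off in(-.008,-.004,0,.004):
    q=corners(off);print(off,"minx",q[:,0].min().round(2),"maxx",q[:,0].max().round(2),q[:4].round(1).tolist())
for r in range(204,223,2):
    row=I[r,308:328]
    # subpixel half-level crossing
    b,d=np.median(row[:4]),np.min(row);h=(b+d)/2
    k=np.argmax(row<h);x=308+k-1+(row[k-1]-h)/(row[k-1]-row[k]) if k else -1
    print(r,round(x,2),I[r,340:356].astype(int).tolist())
```

```text
-0.008 minx 314.43 maxx 343.6 [[315.2, 220.5], [315.4, 211.3], [314.4, 211.7], [314.5, 202.7]]
-0.004 minx 315.79 maxx 345.01 [[316.6, 220.5], [316.8, 211.3], [315.8, 211.7], [315.9, 202.6]]
0 minx 317.15 maxx 346.42 [[318.0, 220.5], [318.2, 211.2], [317.2, 211.7], [317.3, 202.6]]
0.004 minx 318.52 maxx 347.83 [[319.4, 220.4], [319.6, 211.2], [318.5, 211.6], [318.7, 202.6]]
204 317.65 [51, 51, 50, 39, 47, 130, 223, 230, 226, 224, 225, 229, 233, 214, 102, 78]
206 317.58 [45, 45, 46, 44, 40, 80, 174, 230, 224, 223, 225, 227, 231, 213, 101, 73]
208 317.58 [46, 46, 46, 47, 42, 69, 165, 235, 229, 225, 225, 225, 230, 209, 82, 64]
210 317.6 [46, 46, 46, 47, 43, 42, 113, 208, 225, 224, 223, 225, 230, 207, 82, 66]
212 317.62 [45, 45, 46, 46, 42, 43, 104, 200, 230, 226, 225, 227, 224, 169, 74, 68]
214 317.81 [49, 46, 45, 42, 39, 42, 121, 211, 221, 220, 222, 224, 214, 161, 76, 70]
216 317.73 [43, 75, 135, 164, 172, 173, 195, 195, 107, 88, 87, 86, 87, 93, 80, 74]
218 318.02 [41, 79, 135, 167, 219, 237, 230, 170, 67, 57, 64, 70, 90, 96, 89, 73]
220 318.12 [76, 108, 150, 173, 202, 246, 241, 179, 70, 63, 66, 65, 60, 66, 77, 74]
222 316.74 [111, 130, 143, 135, 122, 129, 129, 88, 61, 80, 97, 123, 104, 77, 112, 116]
```

>>> carry_out(commands=[[0.8,[11,-2,0],[0,0,0]],[0.8,[11,-2,0],[0,0,0]],[0.8,[0,0,5],[0,0,0]],[0.8,[0,0,5],[0,0,0]],[0.8,[0,0,2],[0,0,0]],[0.8,[0,0,0],[0,0,0]]])

```text
time_s: 9.38
ee_pos: [0.5442, -0.1622, 0.0593]
eef_rot: [-3.142, 0.0, -0.165]
force: [-0.7, 0.5, -1.6]
grip_width: 0.0434
grip_force: 25.0
```

Run:
```python
from h import *
o=ctrl.get_obs();plan(.543,-.162,.0376,-.165)
c=ctrl.camera("side")
I=c["img"][165:245,298:398]
cv2.imwrite("pics/c.png",cv2.resize(I,(750,600),interpolation=cv2.INTER_CUBIC))
for n in("side","top"):
    if n=="top":c=ctrl.camera("top")
    for t in("pack_center","pack_terminal_end","cradle_key","cradle","clamp_hinge"):
        for r in ctrl.place_of(t,n)[:3]:
            if r["at"][0]>.5 and r["at"][1]<0: print(n,t,round(r["score"],2),np.round(r["at"],4))
```

```text
shift mm [-1.2 -0.  21.7] turn z -0.0 rot [-3.142  0.    -0.165] t 9.38
side pack_center 0.7 [ 0.54   -0.1606  0.0656]
side pack_center 0.26 [ 0.5454 -0.1637  0.027 ]
side pack_terminal_end 0.92 [ 0.585  -0.1705  0.0685]
side cradle_key 0.89 [ 0.5768 -0.1673  0.0359]
side cradle 0.66 [ 0.5467 -0.1612  0.0247]
side clamp_hinge 0.56 [ 0.6036 -0.1728  0.0717]
```

View pics/c.png

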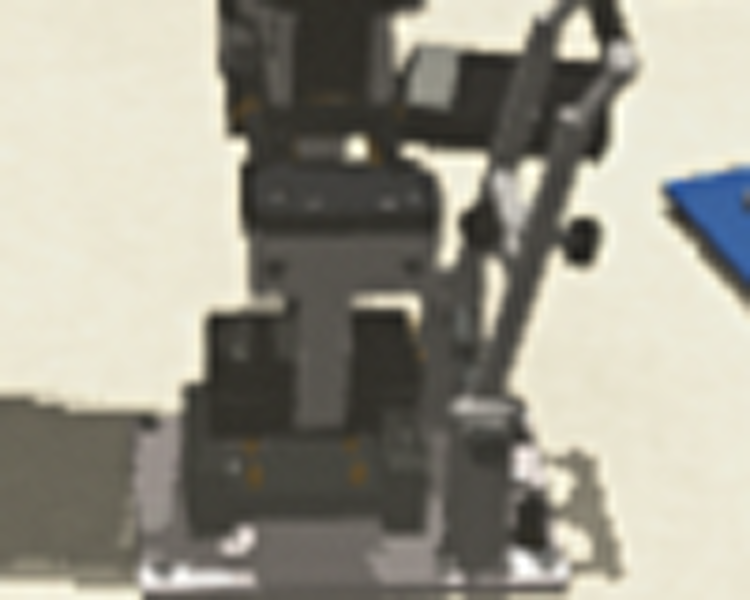

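The pack hangs above the cradle, at crop x 207–418. The guides' outer edges are at 188 and 428, and the spindle foot is clear of the gripper.

Run:
```python
from h import *
c=ctrl.camera("side");o=ctrl.get_obs();p=o["ee_pos"]
I=c["img"].astype(float).mean(2);yaw=-.165
for r in(219,222,225,228,231):print(r,I[r,318:328].astype(int).tolist(),I[r,350:360].astype(int).tolist())
def L(ct,x,y,z):return [ct[0]+x*np.cos(yaw)-y*np.sin(yaw),ct[1]+x*np.sin(yaw)+y*np.cos(yaw),z]
for cx in(.541,.543,.545):
  for t in(.003,.004,.005):
    q=proj(c,[L((cx,-.162),s*(.04125+t),-(.02325+t),.035) for s in(-1,1)]);print(cx,t,q.round(2).tolist())
q=proj(c,[L(p,s*.04,sy*.022,p[2]+.0094) for s in(-1,1) for sy in(-1,1)]);print("pack",q.round(2).tolist())
for r in(206,209,212):print(r,I[r,320:330].astype(int).tolist(),I[r,348:360].astype(int).tolist())
```

```text
219 [179, 200, 216, 198, 123, 62, 61, 59, 47, 47] [56, 55, 53, 61, 70, 74, 72, 88, 132, 174]
222 [107, 132, 145, 134, 86, 60, 62, 59, 49, 46] [67, 72, 75, 67, 80, 87, 91, 85, 75, 81]
225 [145, 145, 147, 130, 79, 63, 64, 69, 68, 67] [73, 73, 74, 69, 69, 88, 103, 89, 74, 72]
228 [144, 146, 143, 118, 74, 60, 63, 62, 61, 61] [60, 61, 62, 62, 65, 84, 101, 87, 73, 72]
231 [147, 146, 136, 104, 83, 60, 62, 62, 61, 62] [62, 63, 62, 61, 75, 108, 114, 82, 72, 73]
0.541 0.003 [[322.82, 228.94], [353.3, 228.25]]
0.541 0.004 [[322.49, 229.15], [353.69, 228.45]]
0.541 0.005 [[322.17, 229.37], [354.07, 228.65]]
0.543 0.003 [[323.49, 228.85], [353.97, 228.17]]
0.543 0.004 [[323.17, 229.07], [354.35, 228.37]]
0.543 0.005 [[322.85, 229.28], [354.74, 228.57]]
0.545 0.003 [[324.16, 228.77], [354.63, 228.09]]
0.545 0.004 [[323.84, 228.98], [355.02, 228.29]]
0.545 0.005 [[323.52, 229.2], [355.4, 228.48]]
pack [[325.62, 218.41], [324.55, 209.69], [353.45, 217.8], [351.69, 209.12]]
206 [226, 228, 229, 230, 227, 202, 139, 108, 107, 108] [77, 78, 77, 82, 139, 193, 105, 72, 68, 69, 74, 91]
209 [227, 227, 228, 232, 225, 149, 53, 53, 58, 67] [47, 46, 46, 46, 59, 84, 72, 73, 72, 72, 76, 93]
212 [224, 226, 227, 233, 221, 120, 46, 49, 58, 76] [45, 47, 48, 46, 46, 56, 75, 76, 74, 70, 61, 57]
```

>>> carry_out(commands=[[0.8,[-2.2,0,0],[0,0,0]],[0.8,[0,0,3],[0,0,0]],[0.8,[0,0,2],[0,0,0]],[0.8,[0,0,2],[0,0,0]],[0.8,[0,0,0],[0,0,0]]])

```text
time_s: 10.65
ee_pos: [0.5422, -0.1618, 0.0522]
eef_rot: [-3.142, 0.0, -0.165]
force: [-0.3, -0.4, -3.2]
grip_width: 0.0438
grip_force: 25.0
```

>>> carry_out(commands=[[0.8,[0,0,1],[0,0,0]],[0.8,[0,0,1],[0,0,0]],[0.8,[0,0,1],[0,0,0]],[0.8,[0,0,0],[0,0,0]]])

```text
time_s: 11.15
ee_pos: [0.5422, -0.1618, 0.0494]
eef_rot: [-3.142, 0.0, -0.165]
force: [1.4, -0.0, -2.5]
grip_width: 0.0438
grip_force: 25.0
```

>>> carry_out(commands=[[0.8,[0,0,1],[0,0,0]],[0.8,[0,0,1],[0,0,0]],[0.8,[0,0,0],[0,0,0]]])

```text
time_s: 11.52
ee_pos: [0.5422, -0.1618, 0.0473]
eef_rot: [-3.142, 0.0, -0.165]
force: [-0.6, -1.2, -2.2]
grip_width: 0.0437
grip_force: 25.0
```

>>> carry_out(commands=[[0.8,[0,0,1],[0,0,0]],[0.8,[0,0,1],[0,0,0]],[0.8,[0,0,0],[0,0,0]]])

```text
time_s: 11.9
ee_pos: [0.5422, -0.1618, 0.0453]
eef_rot: [-3.142, 0.0, -0.165]
force: [-0.5, 0.5, -2.3]
grip_width: 0.0441
grip_force: 25.0
```

>>> carry_out(commands=[[0.8,[0,0,1.5],[0,0,0]],[0.8,[0,0,1.5],[0,0,0]],[0.8,[0,0,1],[0,0,0]],[0.8,[0,0,0],[0,0,0]]])

```text
time_s: 12.4
ee_pos: [0.5422, -0.1618, 0.0413]
eef_rot: [-3.142, 0.0, -0.165]
force: [0.6, 0.8, -2.9]
grip_width: 0.0436
grip_force: 25.0
```

>>> carry_out(commands=[[0.8,[0,0,1],[0,0,0]],[0.8,[0,0,1],[0,0,0]],[0.8,[0,0,1],[0,0,0]],[0.8,[0,0,0],[0,0,0]]])

```text
time_s: 12.9
ee_pos: [0.5422, -0.1618, 0.0384]
eef_rot: [-3.142, 0.0, -0.165]
force: [0.1, 0.3, -1.1]
grip_width: 0.0437
grip_force: 25.0
```

>>> carry_out(commands=[[0.8,[0,0,0.7],[0,0,0]],[0.8,[0,0,0.5],[0,0,0]],[0.8,[0,0,0],[0,0,0]]])

```text
time_s: 13.28
ee_pos: [0.5423, -0.1618, 0.0374]
eef_rot: [3.142, -0.0, -0.165]
force: [-0.6, 0.9, 1.4]
grip_width: 0.044
grip_force: 25.0
```

The contacts now bear the pack's weight, so I release it.

>>> carry_out(commands=[[0.48,[0,0,0],[0,0,0]],[0.4,[0,0,0],[0,0,0]],[0.3,[0,0,0],[0,0,0]],[0.3,[0,0,0],[0,0,0]],[0.3,[0,0,-10],[0,0,0]],[0.3,[0,0,-15],[0,0,0]],[0.3,[-10,0,-40],[0,0,0]],[0.3,[-40,0,-40],[0,0,0]],[0.3,[-40,0,-40],[0,0,0]],[0.3,[0,0,-40],[0,0,0]]])

```text
time_s: 14.52
ee_pos: [0.4517, -0.1466, 0.225]
eef_rot: [3.141, -0.001, -0.166]
force: [0.6, 0.7, -1.2]
grip_width: 0.0655
grip_force: 0.0
```

Run:
```python
from h import *
o=ctrl.get_obs();print(o["ee_pos"],o["grip_width"],o["force"])
c=ctrl.camera("side")
I=c["img"][150:245,298:398]
cv2.imwrite("pics/d.png",cv2.resize(I,(630,600),interpolation=cv2.INTER_CUBIC))
for n in("side","top"):
    if n=="top":c=ctrl.camera("top")
    for t in("pack_center","pack_terminal_end","cradle","clamp_hinge","clamp_bar"):
        for r in ctrl.place_of(t,n)[:3]:
            if r["at"][0]>.5 and r["at"][1]<0: print(n,t,round(r["score"],2),np.round(r["at"],4))
```

```text
[ 0.45166705 -0.14662628  0.2249655 ] 0.06547385849639593 [ 0.57962095  0.72920157 -1.19427563]
side pack_center 0.75 [ 0.5385 -0.1576  0.0451]
side pack_terminal_end 0.64 [ 0.5832 -0.169   0.0452]
side cradle 0.64 [ 0.5459 -0.1658  0.0282]
side clamp_hinge 0.69 [ 0.5993 -0.1685  0.0722]
side clamp_bar 0.62 [ 0.6448 -0.1843  0.2239]
top pack_center 0.68 [ 0.5399 -0.1592  0.0459]
top pack_terminal_end 0.66 [ 0.5757 -0.1704  0.0471]
top pack_terminal_end 0.63 [ 5.212e-01 -3.765e-01  5.000e-04]
top clamp_hinge 0.62 [ 0.6058 -0.1712  0.0672]
top clamp_bar 0.8 [ 0.644  -0.178   0.2241]
```

View pics/d.png

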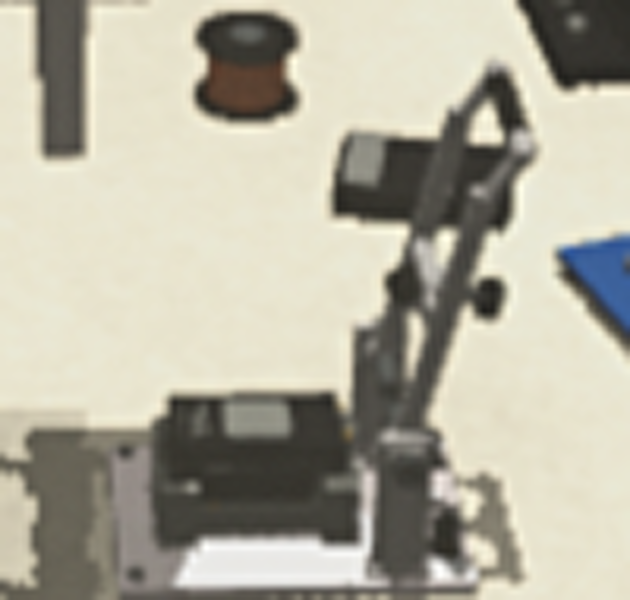

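The pack sits level between the guides, with its centre at about z 0.046, and the clamp still stands up. I'll turn the gripper a quarter and go above the bar.

>>> carry_out(commands=[[0.3,[0,0,-6],[0,0,-0.175]],[0.3,[0,0,-6],[0,0,-0.175]],[0.3,[0,0,-6],[0,0,-0.175]],[0.3,[0,0,-6],[0,0,-0.175]],[0.3,[0,0,-6],[0,0,-0.175]],[0.3,[0,0,-6],[0,0,-0.175]],[0.3,[0,0,-6],[0,0,-0.175]],[0.3,[0,0,-6],[0,0,-0.175]],[0.3,[0,0,-6],[0,0,-0.171]]])

```text
time_s: 16.25
ee_pos: [0.4535, -0.147, 0.2762]
eef_rot: [-3.141, -0.0, 1.411]
force: [0.4, 1.3, 0.3]
grip_width: 0.0658
grip_force: 0.0
```

>>> carry_out(commands=[[0.3,[0,49,0],[0,0,0]],[0.3,[0,49,0],[0,0,0]],[0.3,[0,49,0],[0,0,0]],[0.3,[0,49,0],[0,0,0]],[0.3,[0,0,0],[0,0,0]]])

```text
time_s: 16.88
ee_pos: [0.6485, -0.1794, 0.2726]
eef_rot: [-3.137, -0.001, 1.406]
force: [-0.1, 0.3, -0.1]
grip_width: 0.0654
grip_force: 0.0
```

Run:
```python
from h import *
plan(.6448,-.179,.207,1.406)
c=ctrl.camera("side")
for r in ctrl.place_of("clamp_bar","side")[:2]: print(r["score"],r["at"])
I=c["img"][120:215,318:418]
cv2.imwrite("pics/e.png",cv2.resize(I,(630,600),interpolation=cv2.INTER_CUBIC))
```

```text
shift mm [-0.2 -3.7 65.6] turn z 0.0 rot [-3.137e+00 -1.000e-03  1.406e+00] t 16.88
0.91 [0.1331, 0.248, 0.0844]
0.72 [0.1313, -0.3458, 0.0607]
```

View pics/e.png

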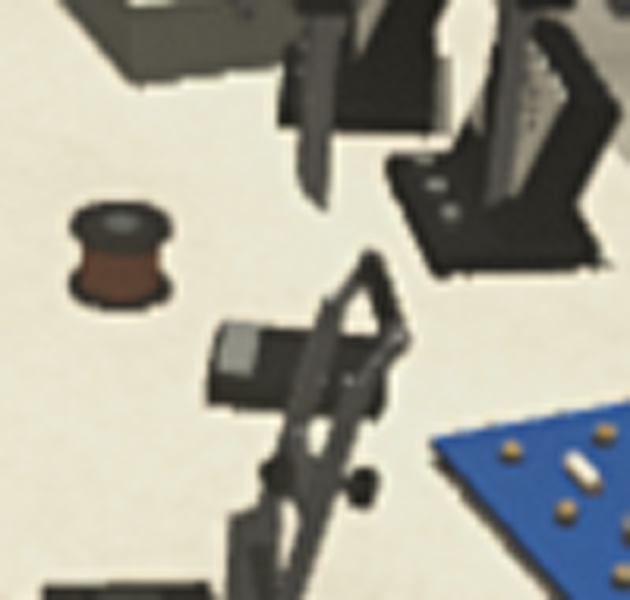

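The fingers (crop x 315 and 500) straddle the bar (388,295). I descend and close on it.

>>> carry_out(commands=[[0.3,[0,-4,20],[0,0,0]],[0.3,[0,0,20],[0,0,0]],[0.3,[0,0,16],[0,0,0]],[0.3,[0,0,10],[0,0,0]],[0.6,[0,0,0],[0,0,0]],[0.9,[0,0,0],[0,0,0]],[1,[0,0,0],[0,0,0]],[1,[0,0,0],[0,0,0]],[1,[0,0,0],[0,0,0]],[1,[0,0,0],[0,0,0]]], squeeze=20)

```text
time_s: 18.23
ee_pos: [0.6435, -0.1787, 0.2107]
eef_rot: [3.139, 0.0, 1.406]
force: [4.3, -0.5, 1.1]
grip_width: 0.0111
grip_force: 20.0
```

>>> carry_out(commands=[[1,[0,0,0],[0,0,0]],[1,[0,0,0],[0,0,0]],[1,[0,0,0],[0,0,0]],[1,[0,0,0],[0,0,0]]])

```text
time_s: 18.73
ee_pos: [0.6435, -0.1787, 0.2107]
eef_rot: [3.14, 0.0, 1.406]
force: [5.8, -1.4, 2.1]
grip_width: 0.0112
grip_force: 20.0
```

>>> carry_out(commands=[[1,[0,-12.6,-2.8],[0,0,0]],[1,[0,-15.6,-2.0],[0,0,0]],[1,[0,-15.7,-0.5],[0,0,0]],[1,[0,-15.7,1.1],[0,0,0]]])

```text
time_s: 19.23
ee_pos: [0.5847, -0.1687, 0.2158]
eef_rot: [3.137, 0.0, 1.406]
force: [6.6, 0.1, 5.5]
grip_width: 0.0113
grip_force: 20.0
```

>>> carry_out(commands=[[1,[0,-15.4,2.7],[0,0,0]],[1,[0,-15.2,4.2],[0,0,0]],[1,[0,-14.7,5.7],[0,0,0]],[1,[0,-14.0,7.2],[0,0,0]]])

```text
time_s: 19.73
ee_pos: [0.5261, -0.1589, 0.1955]
eef_rot: [3.138, -0.0, 1.406]
force: [5.5, 0.9, 3.2]
grip_width: 0.0112
grip_force: 20.0
```

Forces stay small, as expected. I continue along the arc.

>>> carry_out(commands=[[1,[0,-13.2,8.5],[0,0,0]],[1,[0,-12.3,9.7],[0,0,0]],[1,[0,-11.3,11.0],[0,0,0]],[1,[0,-10.1,12.0],[0,0,0]]])

```text
time_s: 20.23
ee_pos: [0.4799, -0.1512, 0.1541]
eef_rot: [3.138, -0.0, 1.406]
force: [6.4, 1.2, 2.5]
grip_width: 0.0113
grip_force: 20.0
```

>>> carry_out(commands=[[1,[0,-8.9,13.0],[0,0,0]],[1,[0,-7.5,13.8],[0,0,0]],[1,[0,0,0],[0,0,0]]])

```text
time_s: 20.6
ee_pos: [0.4629, -0.1484, 0.1256]
eef_rot: [-3.141, -0.0, 1.406]
force: [5.9, -1.4, -10.8]
grip_width: 0.0116
grip_force: 20.0
```

Run:
```python
from h import *
o=ctrl.get_obs();p=o["ee_pos"];print(p,o["force"],o["eef_rot"])
u=(p[0]-.6034)*.9864-(p[1]+.1722)*.1642;print("u",u,"phi from u",np.arccos(-u/.1573),"phi from z",np.arcsin((p[2]+.0132-.072)/.1573))
for n in("side","top"):
    c=ctrl.camera(n)
    for t in("pack_center","pack_terminal_end","clamp_bar"):
        for r in ctrl.place_of(t,n)[:4]:
            if r["at"][0]>.4 and r["at"][1]<-.1: print(n,t,round(r["score"],2),np.round(r["at"],4))
```

```text
[ 0.46287098 -0.14839439  0.12557899] [  5.86589402  -1.36088635 -10.78637921] [-3.14134342e+00 -4.37837305e-04  1.40575856e+00]
u -0.1425267039563794 phi from u 0.4368661844812817 phi from z 0.4384456848034864
side pack_center 0.59 [ 0.5381 -0.1578  0.0449]
side pack_terminal_end 0.8 [ 0.5849 -0.1676  0.0495]
side clamp_bar 0.24 [ 0.5749 -0.1692  0.0382]
```

>>> carry_out(commands=[[1,[0,-0.9,2.6],[0,0,0]],[1,[0,-0.9,2.6],[0,0,0]]])

```text
time_s: 21.25
ee_pos: [0.4613, -0.1482, 0.1216]
eef_rot: [3.142, -0.0, 1.406]
force: [-0.9, 2.1, 5.9]
grip_width: 0.0117
grip_force: 20.0
```

>>> carry_out(commands=[[1,[0,-0.6,1.6],[0,0,0]],[1,[0,-0.6,1.6],[0,0,0]]])

```text
time_s: 21.5
ee_pos: [0.46, -0.148, 0.1185]
eef_rot: [-3.141, -0.0, 1.406]
force: [-1.8, 2.5, 6.3]
grip_width: 0.0118
grip_force: 20.0
```

>>> carry_out(commands=[[1,[0,-0.5,1.6],[0,0,0]],[1,[0,-0.5,1.6],[0,0,0]]])

```text
time_s: 21.75
ee_pos: [0.4588, -0.1478, 0.1152]
eef_rot: [-3.141, -0.0, 1.406]
force: [-3.5, 4.1, 6.7]
grip_width: 0.0114
grip_force: 20.0
```

>>> carry_out(commands=[[1,[0,-0.7,1.6],[0,0,0]],[1,[0,-0.7,1.6],[0,0,0]]])

```text
time_s: 22.0
ee_pos: [0.4576, -0.1476, 0.1121]
eef_rot: [-3.141, -0.0, 1.406]
force: [-1.6, 2.5, 7.1]
grip_width: 0.0113
grip_force: 20.0
```

>>> carry_out(commands=[[1,[0,-0.6,1.5],[0,0,0]],[1,[0,-0.6,1.5],[0,0,0]]])

```text
time_s: 22.25
ee_pos: [0.4566, -0.1474, 0.1091]
eef_rot: [3.141, -0.0, 1.406]
force: [1.3, 2.2, 5.3]
grip_width: 0.0117
grip_force: 20.0
```

>>> carry_out(commands=[[1,[0,-0.5,1.5],[0,0,0]],[1,[0,-0.5,1.5],[0,0,0]]])

```text
time_s: 22.5
ee_pos: [0.4557, -0.1473, 0.1061]
eef_rot: [3.141, -0.0, 1.406]
force: [0.4, 3.0, 6.2]
grip_width: 0.0115
grip_force: 20.0
```

>>> carry_out(commands=[[1,[0,-0.4,1.2],[0,0,0]],[1,[0,-0.4,1.2],[0,0,0]]])

```text
time_s: 22.75
ee_pos: [0.455, -0.1471, 0.1037]
eef_rot: [3.141, -0.0, 1.406]
force: [1.6, 2.6, 4.9]
grip_width: 0.0117
grip_force: 20.0
```

>>> carry_out(commands=[[1,[0,-0.3,1.2],[0,0,0]],[1,[0,-0.3,1.2],[0,0,0]]])

```text
time_s: 23.0
ee_pos: [0.4543, -0.147, 0.1013]
eef_rot: [3.141, -0.0, 1.406]
force: [0.4, 3.5, 5.3]
grip_width: 0.0113
grip_force: 20.0
```

>>> carry_out(commands=[[1,[0,-0.3,1.2],[0,0,0]],[1,[0,-0.3,1.2],[0,0,0]]])

```text
time_s: 23.25
ee_pos: [0.4537, -0.1469, 0.0989]
eef_rot: [3.141, -0.0, 1.406]
force: [-0.2, 3.3, 6.1]
grip_width: 0.0113
grip_force: 20.0
```

>>> carry_out(commands=[[1,[0,-0.3,1.2],[0,0,0]],[1,[0,-0.3,1.2],[0,0,0]]])

```text
time_s: 23.5
ee_pos: [0.4531, -0.1468, 0.0965]
eef_rot: [3.141, -0.0, 1.406]
force: [0.1, 2.3, 4.5]
grip_width: 0.0114
grip_force: 20.0
```

>>> carry_out(commands=[[1,[0,-0.3,1.2],[0,0,0]],[1,[0,-0.3,1.2],[0,0,0]]])

```text
time_s: 23.75
ee_pos: [0.4525, -0.1467, 0.0941]
eef_rot: [3.141, -0.0, 1.406]
force: [0.5, 3.2, 6.5]
grip_width: 0.0112
grip_force: 20.0
```

>>> carry_out(commands=[[1,[0,-0.2,1.2],[0,0,0]],[1,[0,-0.2,1.2],[0,0,0]]])

```text
time_s: 24.0
ee_pos: [0.452, -0.1466, 0.0917]
eef_rot: [-3.142, -0.0, 1.406]
force: [-0.9, 3.6, 7.4]
grip_width: 0.0115
grip_force: 20.0
```

>>> carry_out(commands=[[1,[0,-0.2,1.2],[0,0,0]],[1,[0,-0.2,1.2],[0,0,0]]])

```text
time_s: 24.25
ee_pos: [0.4515, -0.1466, 0.0893]
eef_rot: [-3.141, -0.0, 1.406]
force: [-1.4, 3.8, 6.9]
grip_width: 0.0112
grip_force: 20.0
```

>>> carry_out(commands=[[1,[0,-0.2,1.2],[0,0,0]],[1,[0,-0.2,1.2],[0,0,0]]])

```text
time_s: 24.5
ee_pos: [0.4511, -0.1465, 0.0869]
eef_rot: [-3.141, -0.0, 1.406]
force: [-2.4, 3.3, 6.2]
grip_width: 0.0116
grip_force: 20.0
```

>>> carry_out(commands=[[1,[0,-0.2,1.0],[0,0,0]],[1,[0,-0.2,1.0],[0,0,0]]])

```text
time_s: 24.75
ee_pos: [0.4507, -0.1464, 0.0849]
eef_rot: [-3.141, -0.0, 1.406]
force: [-1.6, 4.1, 7.3]
grip_width: 0.0112
grip_force: 20.0
```

>>> carry_out(commands=[[1,[0,-0.1,1.0],[0,0,0]],[1,[0,-0.1,1.0],[0,0,0]]])

```text
time_s: 25.0
ee_pos: [0.4504, -0.1464, 0.0829]
eef_rot: [-3.141, -0.0, 1.406]
force: [-2.5, 4.1, 7.5]
grip_width: 0.0113
grip_force: 20.0
```

>>> carry_out(commands=[[1,[0,-0.1,1.0],[0,0,0]],[1,[0,-0.1,1.0],[0,0,0]]])

```text
time_s: 25.25
ee_pos: [0.4501, -0.1463, 0.0809]
eef_rot: [-3.141, -0.0, 1.406]
force: [-4.2, 3.4, 8.0]
grip_width: 0.0113
grip_force: 20.0
```

>>> carry_out(commands=[[1,[0,-0.1,1.0],[0,0,0]],[1,[0,-0.1,1.0],[0,0,0]]])

```text
time_s: 25.5
ee_pos: [0.4498, -0.1463, 0.0788]
eef_rot: [-3.14, -0.0, 1.406]
force: [-4.1, 3.8, 8.9]
grip_width: 0.0113
grip_force: 20.0
```

>>> carry_out(commands=[[1,[0,-0.1,0.8],[0,0,0]]])

```text
time_s: 25.62
ee_pos: [0.4497, -0.1463, 0.078]
eef_rot: [-3.141, -0.0, 1.406]
force: [-4.7, 4.5, 9.2]
grip_width: 0.0112
grip_force: 20.0
```

>>> carry_out(commands=[[1,[0,-0.1,0.8],[0,0,0]]])

```text
time_s: 25.75
ee_pos: [0.4496, -0.1463, 0.0774]
eef_rot: [-3.141, -0.0, 1.406]
force: [-5.5, 3.6, 12.3]
grip_width: 0.0114
grip_force: 20.0
```

>>> carry_out(commands=[[1,[0,0,0.5],[0,0,0]]])

```text
time_s: 25.88
ee_pos: [0.4496, -0.1462, 0.077]
eef_rot: [-3.14, -0.0, 1.406]
force: [-6.1, 3.6, 15.2]
grip_width: 0.0112
grip_force: 20.0
```

Resistance rose sharply, from 9 to 15 N within 1 mm, so the pack is home. I release the bar and lift off.

>>> carry_out(commands=[[0.8,[0,0,0],[0,0,0]],[0.6,[0,0,0],[0,0,0]],[0.5,[0,0,0],[0,0,0]],[0.5,[0,0,0],[0,0,0]],[0.5,[0,0,-10],[0,0,0]],[0.5,[0,0,-30],[0,0,0]],[0.5,[0,0,-50],[0,0,0]],[0.5,[0,-40,-40],[0,0,0]],[0.5,[0,-40,-40],[0,0,0]],[0.5,[0,0,0],[0,0,0]]])

```text
time_s: 27.12
ee_pos: [0.3708, -0.1335, 0.2501]
eef_rot: [3.135, 0.002, 1.405]
force: [0.4, 0.6, 0.1]
grip_width: 0.0469
grip_force: 0.0
```

Run:
```python
from h import *
c=ctrl.camera("side");o=ctrl.get_obs();print(o["ee_pos"],o["force"])
I=c["img"][165:245,298:398]
cv2.imwrite("pics/f.png",cv2.resize(I,(750,600),interpolation=cv2.INTER_CUBIC))
for n in("side","top"):
    if n=="top":c=ctrl.camera("top")
    for t in("pack_center","pack_terminal_end","clamp_bar","multimeter","screwdriver","coil","power_bank","adaptor_box"):
        for r in ctrl.place_of(t,n)[:3]:
            if r["score"]>.3:print(n,t,round(r["score"],2),np.round(r["at"],4))
```

```text
[ 0.37120012 -0.13344883  0.24824344] [-0.21110614 -0.55958992 -0.44305146]
side pack_center 0.66 [ 0.5368 -0.1576  0.0391]
side pack_center 0.64 [0.3451 0.0384 0.0176]
side pack_terminal_end 0.81 [ 0.5854 -0.1691  0.0384]
side pack_terminal_end 0.65 [0.3814 0.0376 0.0157]
side pack_terminal_end 0.53 [4.377e-01 2.905e-01 3.000e-04]
side clamp_bar 0.73 [ 0.1335 -0.3468  0.0597]
side clamp_bar 0.72 [ 0.5395 -0.1583  0.0377]
side clamp_bar 0.61 [0.1305 0.2464 0.0813]
side multimeter 0.59 [ 5.201e-01 -3.786e-01 -3.000e-04]
side screwdriver 0.9 [ 0.3567 -0.2179  0.0006]
side coil 0.8 [0.6388 0.2379 0.0034]
side power_bank 0.93 [0.7113 0.109  0.0022]
side adaptor_box 0.53 [0.4345 0.2873 0.0005]
top pack_center 0.69 [ 0.5439 -0.158   0.0392]
top pack_center 0.6 [0.3447 0.0384 0.019 ]
top pack_terminal_end 0.84 [ 0.5787 -0.1722  0.0396]
top pack_terminal_end 0.75 [0.3832 0.0415 0.0145]
top clamp_bar 0.75 [0.1312 0.2409 0.0806]
top clamp_bar 0.68 [ 0.4496 -0.1458  0.0952]
top clamp_bar 0.6 [ 0.1345 -0.3441  0.0586]
top multimeter 0.82 [ 5.192e-01 -3.759e-01 -5.000e-04]
top coil 0.68 [0.6382 0.2378 0.0035]
top coil 0.48 [ 0.521  -0.3753 -0.0027]
top power_bank 0.61 [0.7075 0.1136 0.0031]
top adaptor_box 0.72 [0.4362 0.2926 0.0022]
```

View pics/f.png

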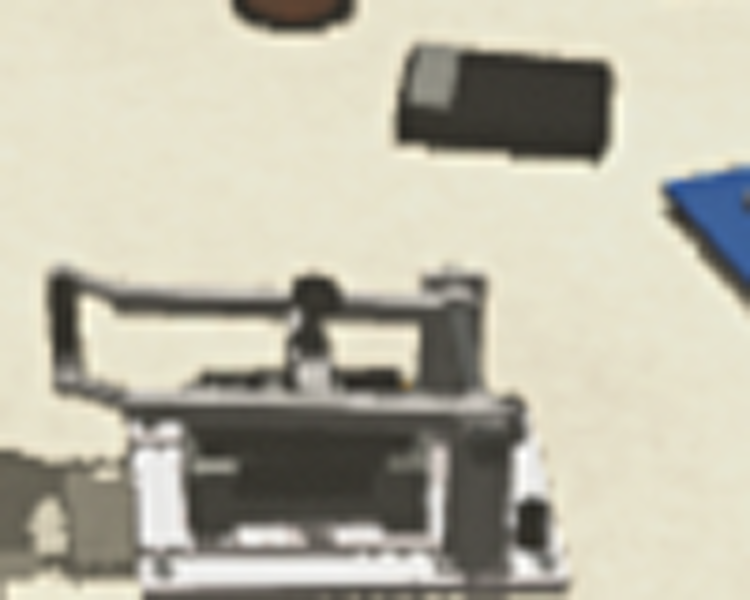

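The clamp is down with its foot on the pack's middle. The pack's centre is now at z 0.039–0.040 (home is 0.040), and the bystanders are unmoved.

```bash
python3 -c "
from station import ctrl
print(ctrl.hand_in())"
```

```text
the job is handed in; nothing more can be done
None
```

The battery pack is in the large grey jig with its terminal end towards the hinge, pressed to the cradle floor and held by the clamp; the other things are where they were, and the job is handed in after about 28 s.

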